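# Back off the left-hand grinder nut and take out its slotted washer

### The arm

A 6-joint arm with a two-finger parallel gripper is mounted at the origin on the work surface. World frame = base frame: x ahead of the robot, y to its left, z up, the work surface at z = 0. Lengths are in m, angles in rad, forces in N, time in s.
With the tool pointing down it reaches from about 0.35 to 0.85 m from the base axis. Payload 8.1 kg.
Tool frame: the origin (TCP) lies midway between the tips of the shut fingers; the grasp point (between the pads) lies robot.grip_depth behind it (robot.grip_depth is the distance from the TCP to the grasp point, in m); z points along the fingers, y is the line along which they close (so a half turn about z gives the same grasp; the last joint's range is limited). The gripper opens to 93 mm and grips with 3 to 60 N. Pads are 15 mm wide; open, the fingers measure 128 mm over their backs; the gripper's body (75 mm by 188 mm) begins 65 mm behind the grasp point.
Start: joints at [1.178, 0.13, 1.488, -0, 1.523, -0.085], TCP at [0.182, 0.572, 0.183] pointing down, gripper open.
Joint ranges: [-2.96, 2.96], [-0.89, 2.26], [0.02, 2.5], [-1.34, 4.48], [0, 2.73], [-2.66, 2.66]. Speed limits (rad/s): [2.39, 2.39, 2.79, 3.14, 3.14, 3.14].

### API

Orientations are given as a rotation vector (axis times angle).
In Python, from plant import robot gives the robot as it stands.
- The arm moves only by the tool carry_out, never from a script. Its argument "rows" is a list of rows, each a list of 6 numbers: the shift along the tool's x, y, z in m, then the turn, a rotation vector about the tool's x, y, z in degrees. A call has 1 to 12 rows; each row is the pose to reach, as a shift and turn from the pose commanded when the call began, along the tool's axes at that moment; what a row does not reach only later rows make up. A row lasts 1/8 s, in which the tool goes at most 62.5 mm and 10.7 degrees, less where a joint would pass 70% of its speed; a pose out of reach is approached as far as the arm can. A call with a gripper value outside its range is refused whole. "jaw" is the closure in counts, from 0 (fully open) to 255 (shut), set as the call begins (left out, the last holds). The fingers move at their own pace and stop on an object; "force" is the grip in N (left out, the last holds). Time passes only in rows, so rows that repeat a pose let the fingers close. It gives the time, the measured TCP pose, the force, the opening and the grip force at its end, in the units of the state.
- robot.read_state(): the state, without advancing time (a new reading comes with each control period).
- robot.read_camera(name): name is "side" or "top"; returns the picture (480x640x3 uint8, red, green, blue); there is no depth.
- robot.camera_model(name): a dict with "fx", "fy", "cx", "cy" (pixels), "R" (3x3) and "t" (3): a world point X has camera coordinates R X + t. Camera axes: x right, y down, z forward; pixel columns grow to the right and rows downward; lengths in m; the calibration is good to about 2 mm. A picture is of the moment at which its call begins. camera_model takes no time and is no camera call.
- robot.close_job(): hands the job in; it is judged then, once.
Trained networks look in the newest picture that a camera, given by its name, has taken for a name from the list of things; names that differ only in an ending like _2 or _b are one class to them, and where a whole thing is asked for, a point or a joint stands for the part that bears it (a point fixed in the world has none). Each returns a list of dicts, best first, with "conf" (0 to 1); they miss things now and then, are a little off and sometimes report something else, mostly with a low value. They report only what shows in the picture. A call takes as long as a camera call. They do not tell look-alikes from the thing itself.
- robot.outline_of(camera, target): "pixels" (480x640 bool, what is visible of it) and "pixel" ([column, row] in pixels, amid what is visible of it).
The state is a dict: "t": time; "q": joint angles; "dq": joint speeds; "joint_torque": joint torques, N m; "tool_pos": TCP position; "orientation": TCP orientation; "force": force on the tool from outside, world axes, zero at the start; "wrist_torque": the same for the moment, N m; "opening": finger opening in m; "gripper_force": force on a finger pad.
Only numpy, scipy, OpenCV 4.12 (cv2) and the standard library are available. Lean on these libraries where they do the work, as an engineer would, in place of code of your own. Each camera call takes 0.05 s, during which the arm holds its last target. There are 200 camera calls.

### The job

The wheel on the small bench grinder is due for a change. Its clamping nut has a left-hand thread: push the lever round clockwise (seen from above) to back the nut off all the way until you feel the end of its thread, gently, without straining it against the stop at either end. Then lift the slotted washer by its yellow tab out of its recess, draw it out sideways from under the nut, and lay it flat in the black parts tray: set it down rather than dropping it, and disturb nothing else.

Things in the scene. Friction and masses are not known exactly. Their poses are not given: they have to be found in the camera images.
- grinder: Blue bench grinder, fixed, housing 200 x 180 x 85 mm, front at -x. Origin: under its centre; z = upright spindle axis (does not turn). On the axis: abrasive wheel 150 mm across (top z = 97 mm); steel flange 76 mm across with a round recess for the washer (63 mm across, floor z = 100, rim top z = 103 mm); stud 12 mm thick, top z = 155 mm.
- spindle (a point): Point on the spindle axis at the floor of the recess, 100 mm above the bench; axes as the grinder's.
- nut_top (a point): Top of the nut's hub, on the spindle axis, 30 mm above the nut's underside; does not turn with it. The nut climbs 2.6 mm per rad of clockwise turn, from 135.4 mm above the bench (fully down) to 141.1 mm (end of thread, 2.2 rad). It starts anywhere in the first 1.0 rad above fully down. The reading is too coarse to tell the turn: feel for the stop.
- lever: Brass nut (28 mm across, 30 mm high) with black lever; origin on the spindle axis at the nut's underside. Lever arm along its +x to 91 mm, 13 mm wide, z = 20 to 30 mm. Left-hand: clockwise from above loosens. Stiff all the way (0.42 N m, 5 N at the post), stays where left, stops dead at both ends; 2.2 N m (26 N at the post) strains it. Lever angle on the nut varies: it does not tell the turn.
- post (a point): Middle of the upright orange post on the lever (48 mm above the nut's underside): 12 mm thick, 85 mm from the spindle axis, reaching 14 mm above and 18 mm below this point. It starts 0.5 rad clockwise to 1.8 rad anticlockwise of the grinder's +x direction; loosening never takes it over the washer's tab (tightening may).
- washer: Slotted C-shaped washer, 100 g, 5 mm thick, 50 mm across, loose in the recess under the nut. Origin: underside, on the stud's axis. Slot (16 mm) opens to its +x; to its -x a strip (14 mm wide, z = 5 to 9 mm) runs over the rim to x = -60 mm. With the nut backed off, raise it 3.5 to 5.5 mm, then draw it 36 mm or more along its -x to clear the nut. Yaw within 0.1 rad of the grinder's.
- tab (a point): Middle of the yellow upright tab at the outer end of the washer's strip, the place to grip: 14 mm wide along the washer's y, 10 mm along x, from 4.5 to 40.5 mm above the washer's underside; this point is at x = -55, y = 0, z = 25 mm of the washer. Axes as the washer's.
- tray: Black open parts tray, fixed, 170 (x) x 150 (y) x 22 mm, walls and floor 4 mm. Origin: centre of its underside. It stands to the left or right of the grinder; a white breadboard stands on the other side.
- breadboard: White prototyping board on a black base with three coloured posts, 170 x 130 x 22 mm, fixed, origin under its centre; a bystander.
- screwdriver: Bystander: small screwdriver, 120 mm long, lying near the grinder's front left, loose.
- solder_reel: Bystander: blue reel, 56 mm across, 40 mm high, loose.
- plain_washer: Bystander: plain steel ring washer 50 mm across, 5 mm thick, without a slot, loose on the bench.
- spare_wheel: Bystander: spare brown wheel, 120 mm across, 14 mm thick, loose on the bench.
- oil_bottle: Bystander: small yellow bottle, 44 mm across, 90 mm high, loose.
- component_box: Bystander: green box, 90 x 60 x 30 mm, loose.
There are look-alikes about, which are no part of the job. What is shaped like the washer but orange, pink or red is not meant.

How it is judged:
By the outcome, as a careful person would: the job done as asked, in the order asked, and still so for the second after the job is handed in, with the robot touching nothing.
It also fails if it takes over 72 s, if anything falls off the work surface, if the arm or the gripper's body presses on something with over 40 N, if the wrist force passes 120 N, or if a joint passes its speed limit or range.

## Working session

There is one attempt and no reset: what is moved stays moved. The work goes in short steps, Python scripts to look and compute and a tool call to move; the robot and the scene stay as the last step left them, time stands still between calls to the robot, and variables do not carry over. Pictures are saved under pics/ and viewed, at most 10 in all, crops included, and the job is handed in when it is done.

Besides the shell and the picture viewer there is one more tool, called after "Call:" as name(argument=value, ...), one argument or row to a line, values as JSON. carry_out: Moves the arm, as the interface text tells. Its arguments: {"type":"object","properties":{"rows":{"type":"array"},"jaw":{"type":"number"},"force":{"type":"number"}},"required":["rows"]}

```bash
ls; mkdir -p pics; python3 - <<'E'
from plant import robot
import cv2,numpy as np
for c in("side","top"):
    im=robot.read_camera(c); cv2.imwrite(f"pics/{c}0.png",im[:,:,::-1])
    m=robot.camera_model(c); print(c,m["fx"],m["cx"],m["cy"],np.round(m["R"],3).tolist(),np.round(m["t"],3).tolist())
print(robot.read_state(),robot.grip_depth)
E
```

```text
pics
side 533.6677529759229 320.77468763306194 234.05397506031255 [[-0.929, -0.369, -0.008], [-0.256, 0.657, -0.709], [0.267, -0.657, -0.705]] [0.534, 0.232, 1.297]
top 583.0612527118979 322.57514613893926 243.94407233620223 [[0.01, -1.0, -0.014], [-0.992, -0.008, -0.124], [0.124, 0.015, -0.992]] [-0.014, 0.592, 1.649]
{'t': 0.1, 'q': array([ 1.17759490e+00,  1.31077439e-01,  1.48919926e+00, -1.95935137e-05,
        1.52303630e+00, -8.53847142e-02]), 'dq': array([ 1.26166194e-03, -2.21802521e-03, -1.67732810e-03, -1.45768576e-03,
       -5.78237324e-05,  3.57655894e-04]), 'joint_torque': array([ 1.73035049e-03, -5.61341643e+01, -4.93095267e+01,  7.70716975e-02,
        2.90563493e-02, -3.75582965e-05]), 'tool_pos': array([0.18153321, 0.5712469 , 0.18198147]), 'orientation': array([-4.81549465e-01, -3.10407236e+00,  2.63227374e-03]), 'force': array([-0.41185218,  0.12936216, -1.00354828]), 'wrist_torque': array([0.02966185, 0.00704056, 0.03345436]), 'gripper_force': 0.0, 'opening': 0.09311132728876076} 0.0188
```

View pics/side0.png

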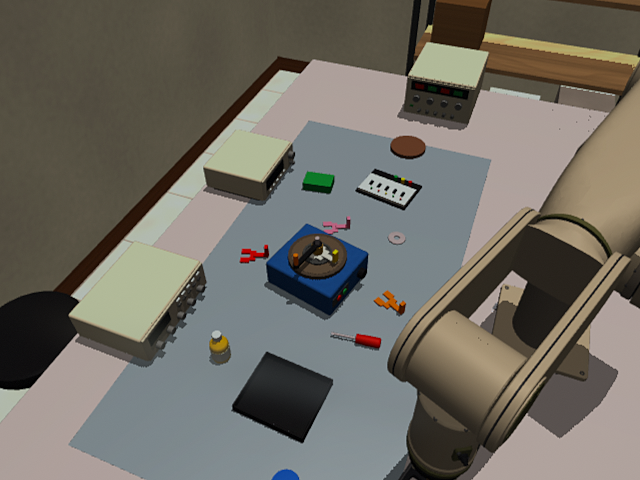

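View pics/top0.png

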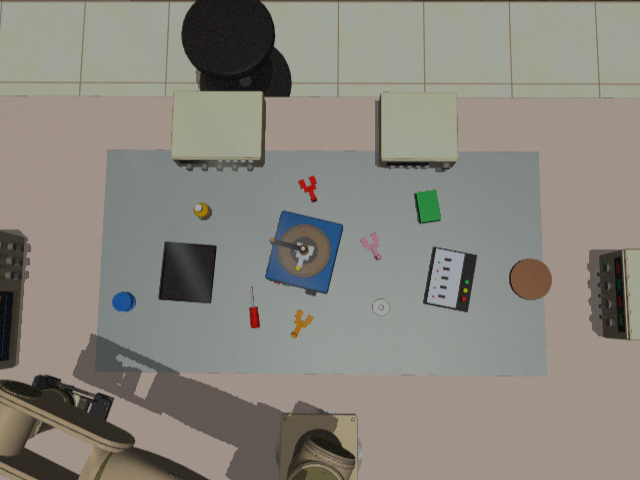

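```bash
cat > h.py <<'E'
from plant import robot
import cv2,numpy as np
from scipy.spatial.transform import Rotation as Ro
from scipy.optimize import least_squares
def proj(c,X):
    m=robot.camera_model(c);p=np.asarray(m["R"])@np.asarray(X)+m["t"];return np.array([m["fx"]*p[0]/p[2]+m["cx"],m["fy"]*p[1]/p[2]+m["cy"]])
def ray(c,px):
    m=robot.camera_model(c);R=np.asarray(m["R"]);return -R.T@m["t"],R.T@np.array([(px[0]-m["cx"])/m["fx"],(px[1]-m["cy"])/m["fy"],1])
def at_z(c,px,z):
    o,d=ray(c,px);return o+d*(z-o[2])/d[2]
def tri(ps,pt):
    s=least_squares(lambda X:np.r_[proj("side",X)-ps,proj("top",X)-pt],[.5,0,.1]);return s.x,np.abs(s.fun).max()
E
python3 - <<'E'
from h import *
for c in("side","top"):
  for n in("grinder","spindle","nut_top","post","lever","tab","washer","tray","breadboard"):
    for r in robot.outline_of(c,n)[:4]: print(c,n,round(r["conf"],2),np.round(r["pixel"],1),r["pixels"].sum(), [int(v) for v in cv2.boundingRect(r["pixels"].astype(np.uint8))])
E
```

```text
side grinder 0.98 [317.8 270. ] 5475 [267, 225, 100, 90]
side spindle 0.73 [315.7 269.5] 5561 [266, 223, 102, 92]
side nut_top 0.68 [307.1 253.5] 322 [293, 242, 30, 28]
side post 0.63 [302.6 255.9] 344 [292, 242, 31, 28]
side lever 0.59 [305.  252.6] 321 [294, 243, 29, 26]
side tab 0.75 [253.4 254.8] 269 [240, 246, 29, 17]
side tab 0.66 [326.3 257.5] 207 [310, 248, 28, 16]
side tab 0.63 [334.7 223.7] 209 [323, 217, 27, 18]
side tab 0.61 [390.1 304.5] 333 [374, 291, 32, 24]
side washer 0.77 [253.3 252.3] 296 [240, 245, 29, 18]
side washer 0.7 [326.7 258.3] 224 [310, 247, 28, 17]
side washer 0.62 [392.8 303.1] 294 [375, 292, 30, 22]
side washer 0.54 [339.2 228.1] 170 [325, 218, 25, 16]
side tray 0.57 [281.9 395.8] 5430 [232, 352, 101, 91]
side breadboard 0.67 [390.8 188.7] 1488 [356, 170, 65, 40]
top grinder 0.79 [304.5 245.6] 4608 [265, 210, 78, 86]
top grinder 0.48 [290.5 244.2] 238 [270, 237, 39, 18]
top grinder 0.36 [124.  299.3] 352 [112, 292, 23, 19]
top spindle 0.59 [304.2 251.6] 4548 [265, 210, 78, 86]
top spindle 0.41 [127.7 300.9] 297 [113, 293, 22, 16]
top nut_top 0.6 [287.1 243.3] 258 [269, 236, 40, 19]
top post 0.53 [284.5 247.9] 223 [270, 237, 39, 18]
top lever 0.67 [292.8 247.7] 231 [270, 237, 39, 18]
top tab 0.75 [375.1 241.9] 221 [361, 233, 20, 26]
top tab 0.68 [302.6 256.9] 133 [296, 246, 17, 24]
top tab 0.61 [310.2 187.7] 145 [300, 177, 16, 24]
top tab 0.58 [300.6 320.4] 260 [292, 310, 20, 27]
top washer 0.72 [301.4 320.8] 235 [292, 310, 21, 28]
top washer 0.67 [374.1 244.4] 211 [361, 233, 20, 26]
top washer 0.52 [301.4 256.1] 213 [295, 242, 19, 29]
top tray 0.95 [187.8 274.1] 3063 [159, 240, 57, 63]
top breadboard 0.69 [449.2 279.1] 2665 [423, 246, 54, 66]
top breadboard 0.52 [381.8 307.7] 224 [373, 298, 17, 17]
```

```bash
python3 - <<'E'
from h import *
a=cv2.imread("pics/side0.png")[215:325,258:378];b=cv2.imread("pics/top0.png")[200:310,250:358]
o=np.hstack([cv2.resize(a,(400,367),interpolation=2),cv2.resize(b,(392,400),interpolation=2)[:367]]) if 0 else np.hstack([cv2.resize(a,(400,400),interpolation=2),cv2.resize(b,(400,400),interpolation=2)])
cv2.imwrite("pics/crop0.png",o)
E
```

```text
(no output)
```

View pics/crop0.png

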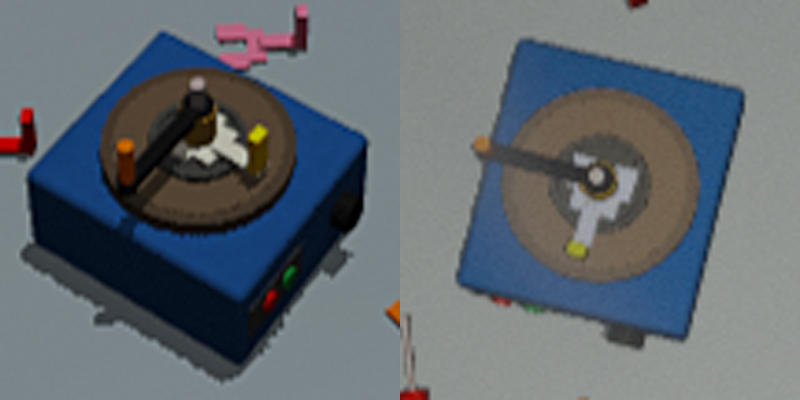

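I see four slotted-washer shapes: red at side (254,254) / top (310,188), pink at (336,226) / (372,245), orange at (390,304) / (301,321), and steel with a yellow tab in the grinder at (335,256) / (298,266). The steel one with the yellow tab is the real washer. The crop confirms it, and the orange post points to +y, at side (295,258) / top (272,240).

```bash
cat >> h.py <<'E'
def blob(im,box,lo,hi):
    x0,y0,x1,y1=box;h=cv2.cvtColor(im[y0:y1,x0:x1],cv2.COLOR_RGB2HSV);m=cv2.inRange(h,lo,hi)
    n,l,s,c=cv2.connectedComponentsWithStats(m);i=1+np.argmax(s[1:,4]);return c[i]+[x0,y0],s[i]+[x0,y0,0,0,0],(l==i)
E
python3 - <<'E'
from h import *
S=cv2.imread("pics/side0.png")[:,:,::-1].copy();T=cv2.imread("pics/top0.png")[:,:,::-1].copy()
Y=((22,110,60),(33,255,255));O=((5,110,60),(18,255,255))
r={}
for n,cs,bs,bt in(("tab",Y,(320,242,345,275),(290,255,308,280)),("post",O,(285,248,302,275),(264,232,281,247)),("stud",((0,0,120),(179,60,255)),(311,232,323,243),(299,244,309,253))):
    a,sa,_=blob(S,bs,*cs);b,sb,_=blob(T,bt,*cs);X,e=tri(a,b);print(n,a,sa,b,sb,np.round(X,4),round(e,2))
# grinder blue outline in top: hull -> rect
h=cv2.cvtColor(T,cv2.COLOR_RGB2HSV);m=cv2.inRange(h,(100,130,50),(120,255,255));m[:200]=0;m[310:]=0;m[:,:250]=0;m[:,360:]=0
p=np.argwhere(m)[:,::-1].astype(np.float32);rc=cv2.minAreaRect(p);print(rc)
c=[at_z("top",q,.085)[:2] for q in cv2.boxPoints(rc)];print(np.round(c,4))
# tray by silhouette
t=robot.outline_of("top","tray")[0]["pixels"]
rc=cv2.minAreaRect(np.argwhere(t)[:,::-1].astype(np.float32));c=np.array([at_z("top",q,.022)[:2] for q in cv2.boxPoints(rc)]);print("tray",np.round(c,4),c.mean(0),rc)
b=robot.outline_of("side","tray")[0]["pixels"];rc=cv2.minAreaRect(np.argwhere(b)[:,::-1].astype(np.float32))
c=np.array([at_z("side",q,.02)[:2] for q in cv2.approxPolyDP(cv2.findContours(b.astype(np.uint8),0,2)[0][0],8,True)[:,0]]);print(np.round(c,3))
E
```

```text
tab [335.18181818 254.40909091] [332 249   7  13  44] [297.         268.27777778] [295 266   5   5  18] [0.5127 0.0589 0.1276] 0.25
post [295.34482759 257.86206897] [293 252   6  13  58] [271.61538462 239.38461538] [270 238   4   4  13] [0.588  0.1269 0.1544] 0.23
stud [316.6 237.5] [315 236   4   4  10] [302.61538462 247.61538462] [301 246   4   4  13] [0.5672 0.0434 0.1518] 0.04
((304.0276184082031, 251.3310546875), (63.18465042114258, 69.85501098632812), 13.671307563781738)
[[ 0.4894  0.1503]
 [ 0.6821  0.1078]
 [ 0.6407 -0.0662]
 [ 0.4495 -0.0214]]
tray [[0.4305 0.4649]
 [0.6033 0.4582]
 [0.5916 0.3031]
 [0.4193 0.3118]] [0.51120179 0.38447975] ((187.31381225585938, 271.2344970703125), (52.81692886352539, 59.377525329589844), 4.763641834259033)
[[0.587 0.311]
 [0.592 0.467]
 [0.426 0.476]
 [0.419 0.323]]
```

```bash
cat >> h.py <<'E'
def go(p,yaw=None):
    "shift mm in tool axes, and turn deg, from the measured pose to tcp p with tool y at yaw, pointing down"
    s=robot.read_state();A=Ro.from_rotvec(s["orientation"])
    y0=np.arctan2(A.as_matrix()[1,1],A.as_matrix()[0,1]);yaw=y0 if yaw is None else yaw
    c,n=np.cos(yaw),np.sin(yaw);B=Ro.from_matrix(np.array([[-n,c,0],[c,n,0],[0,0,-1.]]).copy())
    B=Ro.from_matrix(np.column_stack([np.cross([c,n,0],[0,0,-1.]),[c,n,0],[0,0,-1.]]))
    print("now",np.round(s["tool_pos"],4),"yaw",round(y0,4),"shift mm",np.round(A.inv().apply(np.asarray(p)-s["tool_pos"])*1e3,1),"turn",np.round((A.inv()*B).as_rotvec(degrees=True),2),"F",np.round(s["force"],2),"q",np.round(s["q"],2))
E
python3 -c "
from h import *
go([.588,.127,.215],1.327)"
```

```text
now [0.1818 0.5718 0.1829] yaw 1.263 shift mm [-521.9 -300.9  -32.1] turn [ 0.    0.   -3.67] F [0.04 0.73 0.33] q [ 1.18  0.13  1.49 -0.    1.52 -0.09]
```

Call:
carry_out(
  rows=[
    [-0.02, -0.012, -0.032, 0, 0, 0],
    [-0.06, -0.035, -0.032, 0, 0, 0],
    [-0.11, -0.063, -0.032, 0, 0, 0],
    [-0.16, -0.092, -0.032, 0, 0, 0],
    [-0.21, -0.121, -0.032, 0, 0, -1],
    [-0.26, -0.15, -0.032, 0, 0, -2],
    [-0.31, -0.179, -0.032, 0, 0, -3],
    [-0.36, -0.208, -0.032, 0, 0, -3.7],
    [-0.41, -0.236, -0.032, 0, 0, -3.7],
    [-0.46, -0.265, -0.032, 0, 0, -3.7],
    [-0.5, -0.288, -0.032, 0, 0, -3.7],
    [-0.522, -0.301, -0.032, 0, 0, -3.7],
  ],
  jaw=145,
  force=8,
)

```text
t: 2.6
tool_pos: [0.5891, 0.1249, 0.2147]
orientation: [-0.384, -3.118, 0.0]
force: [0.1, 0.2, 0.5]
opening: 0.0403
gripper_force: 0.0
```

Call:
carry_out(
  rows=[
    [0, 0, 0, 0, 0, 0],
    [0, 0, 0, 0, 0, 0],
  ],
)

```text
t: 2.85
tool_pos: [0.5874, 0.1279, 0.2149]
orientation: [-0.38, -3.118, -0.001]
force: [-0.1, -0.1, 0.8]
opening: 0.04
gripper_force: 0.0
```

```bash
python3 - <<'E'
from h import *
go([.588,.127,.143],1.327)
im=robot.read_camera("side"); a=im[180:330,240:400,::-1]
im2=robot.read_camera("top"); b=im2[190:310,240:360,::-1]
cv2.imwrite("pics/c1.png",np.hstack([cv2.resize(a,(400,375),interpolation=2),cv2.resize(b,(375,375),interpolation=2)]))
E
```

```text
now [0.5874 0.1279 0.2149] yaw 1.3284 shift mm [-0.8 -0.8 71.9] turn [ 0.02 -0.03  0.08] F [-0.08 -0.09  0.8 ] q [ 0.13  0.12  1.44  0.    1.58 -1.2 ]
```

View pics/c1.png

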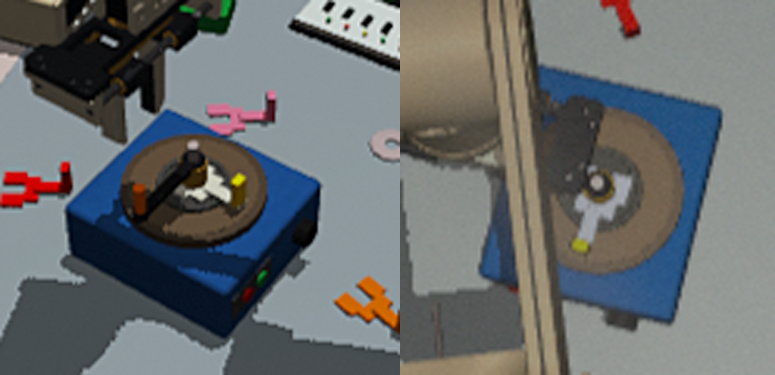

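The open fingers hang above the post: tips at side (284,234) and (301,222), post at (296,258). The washer and its tab are undisturbed.

Call:
carry_out(
  rows=[
    [-0.001, -0.001, 0.015, 0, 0, 0],
    [-0.001, -0.001, 0.035, 0, 0, 0],
    [-0.001, -0.001, 0.052, 0, 0, 0],
    [-0.001, -0.001, 0.064, 0, 0, 0],
    [-0.001, -0.001, 0.07, 0, 0, 0],
    [-0.001, -0.001, 0.071, 0, 0, 0],
    [-0.001, -0.001, 0.071, 0, 0, 0],
  ],
)

```text
t: 3.82
tool_pos: [0.5892, 0.1256, 0.1446]
orientation: [0.381, 3.117, 0.0]
force: [0.1, 0.3, -0.1]
opening: 0.04
gripper_force: 0.0
```

Call:
carry_out(
  rows=[
    [0, 0, 0, 0, 0, 0],
    [0, 0, 0, 0, 0, 0],
    [0, 0, 0, 0, 0, 0],
    [0, 0, 0, 0, 0, 0],
  ],
  jaw=255,
  force=8,
)

```text
t: 4.32
tool_pos: [0.5888, 0.1256, 0.144]
orientation: [0.381, 3.118, 0.0]
force: [-0.2, -0.1, -0.5]
opening: 0.0048
gripper_force: 0.0
```

```bash
python3 - <<'E'
from h import *
im=robot.read_camera("side"); a=im[205:305,250:370,::-1]
im2=robot.read_camera("top"); b=im2[200:300,240:360,::-1]
cv2.imwrite("pics/c2.png",np.hstack([cv2.resize(a,(480,400),interpolation=2),cv2.resize(b,(480,400),interpolation=2)])[:,:800])
print(proj("side",[.5888,.1256,.144]),proj("top",[.5888,.1256,.144]))
for bx in((285,245,305,275),):
    print(blob(im,bx,(5,110,40),(18,255,255))[:2])
E
```

```text
[295.23296057 260.31215561] [272.5642154  239.81842062]
(array([295.453125, 258.734375]), array([293, 253,   6,  13,  64]))
```

View pics/c2.png

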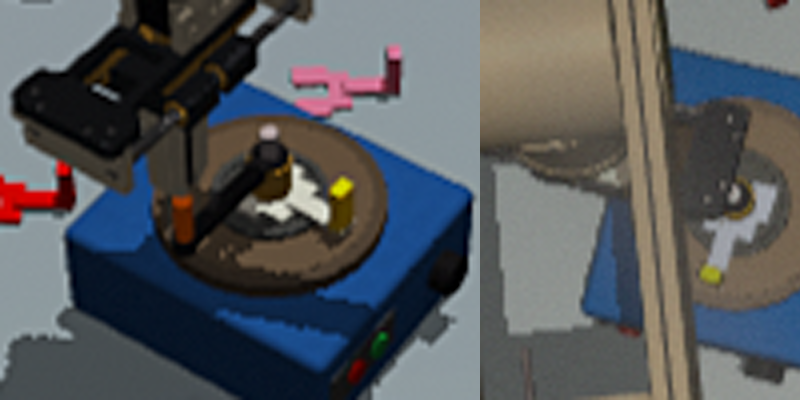

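The post is fully visible in front of the closed fingers, so it was not gripped. I'll check this with one overlay crop.

```bash
python3 - <<'E'
from h import *
im=robot.read_camera("side"); s=robot.read_state(); M=Ro.from_rotvec(s["orientation"]).as_matrix(); p=s["tool_pos"];print(p,s["opening"],s["force"])
x0,y0,k=270,220,10
o=cv2.resize(im[y0:y0+50,x0:x0+50,::-1],None,fx=k,fy=k,interpolation=0)
P=lambda X:tuple(int(v) for v in ((proj("side",X)-[x0,y0]+.5)*k))
for z in(0,-.0188,-.04):
    q=np.array([P(p+M@np.array([a*.0075,b*.0175,z])) for a,b in((1,1),(1,-1),(-1,-1),(-1,1))]);cv2.polylines(o,[q],True,(0,255,0) if z==0 else (255,255,0),1)
for z in(.136,.168):
    q=np.array([P([.588+.006*np.cos(t),.127+.006*np.sin(t),z]) for t in np.linspace(0,6.3,20)]);cv2.polylines(o,[q],True,(255,0,255),1)
cv2.imwrite("pics/c3.png",o)
E
```

```text
[0.58871729 0.12560384 0.1438816 ] 0.0007019479366501757 [-0.61356456 -0.02537096  0.52658581]
```

View pics/c3.png

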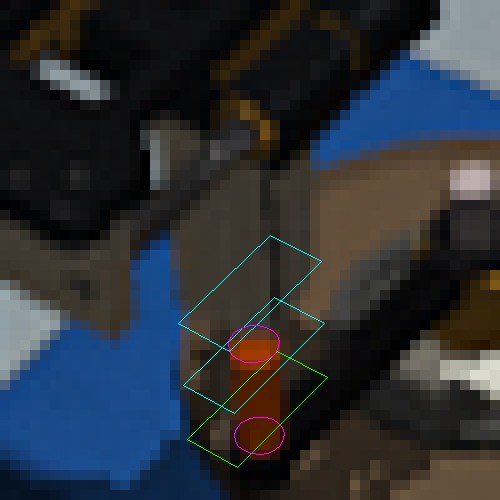

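```bash
python3 - <<'E'
from h import *
print(at_z("top",(271.6,239.4),.168),at_z("top",(271.6,239.4),.154),at_z("side",(295.3,258.3),.1544),at_z("side",(295.3,253.5),.168))
im=robot.read_camera("side");x0,y0=275,230
g=(255*(im/255.)**.45).astype(np.uint8)
a=cv2.resize(g[y0:y0+45,x0:x0+45,::-1],(400,400),interpolation=2)
S=cv2.imread("pics/side0.png");S=(255*(S/255.)**.45).astype(np.uint8)
cv2.imwrite("pics/c4.png",np.hstack([a,cv2.resize(S[y0:y0+45,x0:x0+45],(400,400),interpolation=2)]))
E
```

```text
[0.58675471 0.12576235 0.168     ] [0.58860309 0.12720851 0.154     ] [0.58702868 0.12818459 0.1544    ] [0.58762939 0.12541316 0.168     ]
```

View pics/c4.png

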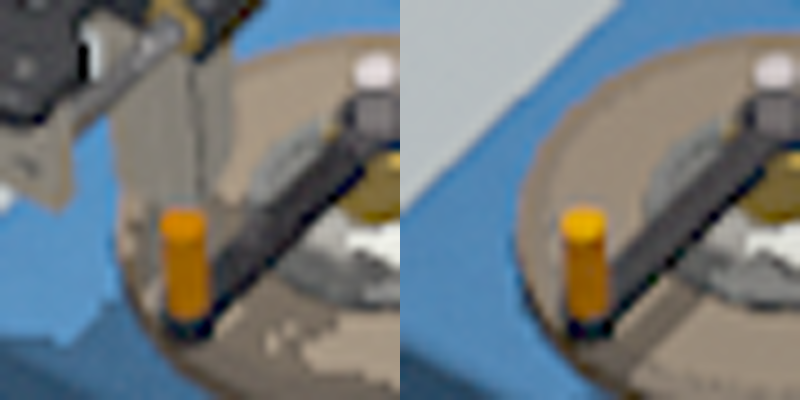

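The finger tips look about 8 px higher than the TCP projects, so I'll quantify that offset before moving.

```bash
python3 - <<'E'
from h import *
for p,yaw,hw,nm in(([.5874,.1279,.2149],1.3284,.02,"c1"),([.5887,.1256,.1439],1.327,0,"now")):
    y=np.array([np.cos(yaw),np.sin(yaw),0]);x=np.cross(y,[0,0,-1]);p=np.array(p)
    for s in(1,-1):
        for t in(hw,hw+.0175):
            print(nm,"finger",s,t,[np.round(proj("side",p+s*t*y+a*.0075*x),1).tolist() for a in(1,-1)])
c=cv2.imread("pics/c1.png")[:,:400]; c=cv2.resize(c,(160,150),interpolation=cv2.INTER_AREA)
g=(255*(c/255.)**.5).astype(np.uint8)[10:65,30:80]
d=cv2.imread("pics/c4.png")[:,:400]
cv2.imwrite("pics/c5.png",np.hstack([cv2.resize(g,(400,440),interpolation=0)[:400],d]))
# top-view: gripper body end
im=robot.read_camera("top");print([proj("top",np.array([.5887,.1256,h])-np.array([.242,.970,0])*.094+np.array([.97,-.242,0])*b) for h in(.23,.3) for b in(-.0375,.0375)])
E
```

```text
c1 finger 1 0.02 [[291.3, 246.8], [286.1, 244.0]]
c1 finger 1 0.037500000000000006 [[286.5, 251.4], [281.3, 248.6]]
c1 finger -1 0.02 [[302.0, 236.5], [296.8, 233.8]]
c1 finger -1 0.037500000000000006 [[306.6, 232.1], [301.4, 229.5]]
now finger 1 0 [[297.8, 261.7], [292.8, 259.0]]
now finger 1 0.0175 [[293.3, 266.2], [288.3, 263.5]]
now finger -1 0 [[297.8, 261.7], [292.8, 259.0]]
now finger -1 0.0175 [[302.2, 257.3], [297.2, 254.6]]
[array([300.90464851, 258.67763512]), array([308.38364793, 230.51126645]), array([299.44918482, 255.8305109 ]), array([307.30126751, 226.31012331])]
```

View pics/c5.png

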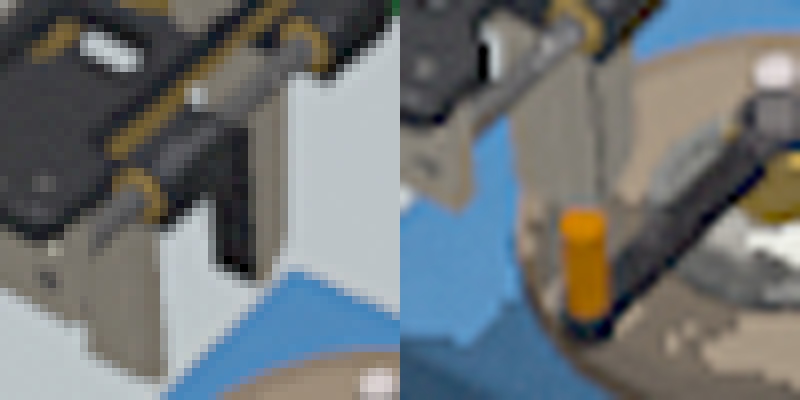

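The fingers really are about 40 mm higher than the reported TCP. Both cameras agree on this, and the image columns match. The tips are therefore at about z 0.186, above the post, so I'll open and descend about 36 mm more.

Call:
carry_out(
  rows=[
    [0, 0, 0, 0, 0, 0],
    [0, 0, 0, 0, 0, 0],
    [0, 0, 0, 0, 0, 0],
    [0, 0, 0, 0, 0, 0],
    [0.001, 0, 0.008, 0, 0, 0],
    [0.002, 0, 0.016, 0, 0, 0],
    [0.002, 0, 0.02, 0, 0, 0],
  ],
  jaw=145,
)

```text
t: 5.45
tool_pos: [0.5861, 0.126, 0.1226]
orientation: [-0.381, -3.117, 0.001]
force: [0.1, -0.1, 0.9]
opening: 0.0401
gripper_force: 0.0
```

Call:
carry_out(
  rows=[
    [0, 0, 0.004, 0, 0, 0],
    [0, 0, 0.008, 0, 0, 0],
    [0, 0, 0.012, 0, 0, 0],
    [0, 0, 0.014, 0, 0, 0],
    [0, 0, 0.014, 0, 0, 0],
  ],
)

```text
t: 6.08
tool_pos: [0.5867, 0.1261, 0.1098]
orientation: [-0.381, -3.118, 0.0]
force: [0.2, -0.7, -0.6]
opening: 0.0398
gripper_force: 0.0
```

Call:
carry_out(
  rows=[
    [0, 0, 0, 0, 0, 0],
    [0, 0, 0, 0, 0, 0],
    [0, 0, 0, 0, 0, 0],
    [0, 0, 0, 0, 0, 0],
  ],
  jaw=255,
  force=8,
)

```text
t: 6.58
tool_pos: [0.5871, 0.1268, 0.1103]
orientation: [0.381, 3.118, 0.002]
force: [-0.1, 3.8, 1.1]
opening: 0.0115
gripper_force: 8.0
```

Post gripped (11.5 mm, 8 N). I'll turn clockwise in an arc. The first 60° are safe, since at least 1.2 rad remains.

Call:
carry_out(
  rows=[
    [-0.0074, -0.0003, -0.0002, 0, 0, 5],
    [-0.0148, -0.0013, -0.0005, 0, 0, 10],
    [-0.022, -0.0029, -0.0007, 0, 0, 15],
    [-0.0291, -0.0051, -0.0009, 0, 0, 20],
    [-0.0359, -0.008, -0.0011, 0, 0, 25],
    [-0.0425, -0.0114, -0.0014, 0, 0, 30],
  ],
)

```text
t: 7.32
tool_pos: [0.6248, 0.1058, 0.1112]
orientation: [-1.178, -2.911, -0.001]
force: [-1.9, 4.4, 1.4]
opening: 0.0116
gripper_force: 8.0
```

Call:
carry_out(
  rows=[
    [-0.0074, -0.0003, -0.0002, 0, 0, 5],
    [-0.0148, -0.0013, -0.0005, 0, 0, 10],
    [-0.022, -0.0029, -0.0007, 0, 0, 15],
    [-0.0291, -0.0051, -0.0009, 0, 0, 20],
    [-0.0359, -0.008, -0.0011, 0, 0, 25],
    [-0.0425, -0.0114, -0.0014, 0, 0, 30],
  ],
)

```text
t: 8.07
tool_pos: [0.6474, 0.0681, 0.1124]
orientation: [-1.891, -2.507, -0.0]
force: [-2.7, 4.3, -1.1]
opening: 0.0119
gripper_force: 8.0
```

```bash
python3 - <<'E'
from h import *
s=robot.read_state();print(s["q"],s["force"],s["tool_pos"]-np.array([.567,.0434,0]),np.linalg.norm((s["tool_pos"]-np.array([.567,.0434,0]))[:2]),s["orientation"],s["wrist_torque"])
im=robot.read_camera("side")
b=proj("side",[s["tool_pos"][0],s["tool_pos"][1],.157]).astype(int);print(b)
try: print(blob(im,(b[0]-15,b[1]-15,b[0]+15,b[1]+15),(5,110,40),(18,255,255))[:2])
except Exception as e: print(e)
E
```

```text
[ 0.02509701  0.30746905  1.41458785  0.00142953  1.42089054 -0.25338876] [-2.66483662  4.34452505 -1.06617303] [0.08044268 0.0246526  0.11244855] 0.08413546067638117 [-1.89072029e+00 -2.50651070e+00 -4.14567656e-04] [0.7577601  0.44070164 0.03628094]
[282 234]
(array([282.1509434, 236.       ]), array([280, 231,   6,  12,  53]))
```

Call:
carry_out(
  rows=[
    [-0.006, -0.0002, -0.0002, 0, 0, 4],
    [-0.0118, -0.0008, -0.0004, 0, 0, 8],
  ],
)

```text
t: 8.38
tool_pos: [0.6499, 0.0565, 0.1128]
orientation: [-2.059, -2.371, -0.0]
force: [-0.7, 4.5, 0.1]
opening: 0.0117
gripper_force: 8.0
```

Call:
carry_out(
  rows=[
    [-0.0037, -0.0001, -0.0001, 0, 0, 2.5],
    [-0.0074, -0.0003, -0.0002, 0, 0, 5],
  ],
)

```text
t: 8.62
tool_pos: [0.6506, 0.0492, 0.113]
orientation: [-2.159, -2.279, -0.0]
force: [-2.3, 4.8, -0.1]
opening: 0.0116
gripper_force: 8.0
```

Call:
carry_out(
  rows=[
    [-0.0037, -0.0001, -0.0001, 0, 0, 2.5],
    [-0.0074, -0.0003, -0.0002, 0, 0, 5],
  ],
)

```text
t: 8.88
tool_pos: [0.6507, 0.0419, 0.1131]
orientation: [-2.256, -2.183, 0.0]
force: [-0.9, 4.9, 0.0]
opening: 0.0112
gripper_force: 8.0
```

Call:
carry_out(
  rows=[
    [-0.0037, -0.0001, -0.0001, 0, 0, 2.5],
    [-0.0074, -0.0003, -0.0002, 0, 0, 5],
  ],
)

```text
t: 9.12
tool_pos: [0.6502, 0.0345, 0.1134]
orientation: [-2.35, -2.083, 0.0]
force: [-1.4, 6.0, 0.5]
opening: 0.0117
gripper_force: 8.0
```

Call:
carry_out(
  rows=[
    [-0.0022, 0, -0.0001, 0, 0, 1.5],
    [-0.0044, -0.0001, -0.0001, 0, 0, 3],
  ],
)

```text
t: 9.38
tool_pos: [0.6496, 0.0302, 0.1135]
orientation: [-2.403, -2.021, -0.0]
force: [-2.2, 5.0, -1.0]
opening: 0.012
gripper_force: 8.0
```

Call:
carry_out(
  rows=[
    [-0.0037, -0.0001, -0.0001, 0, 0, 2.5],
    [-0.0074, -0.0003, -0.0002, 0, 0, 5],
  ],
)

```text
t: 9.62
tool_pos: [0.648, 0.023, 0.1137]
orientation: [-2.489, -1.914, -0.0]
force: [-2.0, 4.6, 0.1]
opening: 0.012
gripper_force: 8.0
```

Call:
carry_out(
  rows=[
    [-0.0037, -0.0001, -0.0001, 0, 0, 2.5],
    [-0.0074, -0.0003, -0.0002, 0, 0, 5],
  ],
)

```text
t: 9.88
tool_pos: [0.6459, 0.016, 0.1139]
orientation: [-2.57, -1.803, -0.0]
force: [-1.4, 5.0, 0.2]
opening: 0.0115
gripper_force: 8.0
```

Call:
carry_out(
  rows=[
    [-0.0037, -0.0001, -0.0001, 0, 0, 2.5],
    [-0.0074, -0.0003, -0.0002, 0, 0, 5],
  ],
)

```text
t: 10.12
tool_pos: [0.6431, 0.0092, 0.1141]
orientation: [-2.646, -1.689, -0.0]
force: [-1.4, 5.3, -0.4]
opening: 0.0117
gripper_force: 8.0
```

Call:
carry_out(
  rows=[
    [-0.0037, -0.0001, -0.0001, 0, 0, 2.5],
    [-0.0074, -0.0003, -0.0002, 0, 0, 5],
  ],
)

```text
t: 10.38
tool_pos: [0.6398, 0.0026, 0.1143]
orientation: [-2.718, -1.573, -0.0]
force: [-0.5, 6.1, -0.2]
opening: 0.0114
gripper_force: 8.0
```

Call:
carry_out(
  rows=[
    [-0.0037, -0.0001, -0.0001, 0, 0, 2.5],
    [-0.0074, -0.0003, -0.0002, 0, 0, 5],
  ],
)

```text
t: 10.62
tool_pos: [0.6359, -0.0036, 0.1145]
orientation: [-2.784, -1.452, -0.0]
force: [-0.2, 6.3, -0.7]
opening: 0.0118
gripper_force: 8.0
```

Call:
carry_out(
  rows=[
    [-0.0037, -0.0001, -0.0001, 0, 0, 2.5],
    [-0.0074, -0.0003, -0.0002, 0, 0, 5],
  ],
)

```text
t: 10.88
tool_pos: [0.6315, -0.0095, 0.1147]
orientation: [-2.844, -1.33, -0.0]
force: [1.0, 6.3, 0.4]
opening: 0.0118
gripper_force: 8.0
```

```bash
python3 - <<'E'
from h import *
s=robot.read_state();p=s["tool_pos"];print(p,s["force"],s["q"])
for c in("side","top"):
  im=robot.read_camera(c)
  b=proj(c,[p[0],p[1],.159]);i=b.astype(int)
  try: print(c,b,blob(im,(i[0]-15,i[1]-15,i[0]+15,i[1]+15),(5,110,40),(18,255,255))[:2])
  except Exception as e: print(c,b,e)
E
```

```text
[ 0.63145943 -0.00946154  0.11472958] [1.04540053 6.32604252 0.43395832] [-0.09729033  0.25398017  1.47400938  0.00176724  1.41428289  0.59860482]
side [300.89088701 215.28544335] (array([298.75  , 216.6875]), array([298, 211,   4,  12,  16]))
top [322.44537486 223.77538369] (array([323.5, 236.5]), array([323, 236,   2,   2,   2]))
```

Call:
carry_out(
  rows=[
    [-0.0022, 0, -0.0001, 0, 0, 1.5],
    [-0.0044, -0.0001, -0.0001, 0, 0, 3],
  ],
)

```text
t: 11.22
tool_pos: [0.6287, -0.0127, 0.1149]
orientation: [-2.878, -1.256, -0.001]
force: [0.2, 6.5, -0.9]
opening: 0.0117
gripper_force: 8.0
```

Call:
carry_out(
  rows=[
    [-0.0022, 0, -0.0001, 0, 0, 1.5],
    [-0.0044, -0.0001, -0.0001, 0, 0, 3],
  ],
)

```text
t: 11.48
tool_pos: [0.6257, -0.0158, 0.115]
orientation: [-2.91, -1.18, -0.001]
force: [2.8, 7.7, -1.2]
opening: 0.0116
gripper_force: 8.0
```

Call:
carry_out(
  rows=[
    [-0.0022, 0, -0.0001, 0, 0, 1.5],
    [-0.0022, 0, -0.0001, 0, 0, 1.5],
  ],
)

```text
t: 11.72
tool_pos: [0.6246, -0.0168, 0.1152]
orientation: [-2.924, -1.143, -0.003]
force: [3.0, 8.0, -1.6]
opening: 0.0116
gripper_force: 8.0
```

Call:
carry_out(
  rows=[
    [-0.0022, 0, -0.0001, 0, 0, 1.5],
    [-0.0022, 0, -0.0001, 0, 0, 1.5],
  ],
)

```text
t: 11.98
tool_pos: [0.6234, -0.0178, 0.1154]
orientation: [-2.938, -1.104, -0.004]
force: [4.9, 10.7, -2.3]
opening: 0.0115
gripper_force: 8.0
```

Call:
carry_out(
  rows=[
    [-0.0018, 0, -0.0001, 0, 0, 1.2],
    [-0.0018, 0, -0.0001, 0, 0, 1.2],
  ],
)

```text
t: 12.22
tool_pos: [0.6222, -0.0187, 0.1156]
orientation: [-2.949, -1.074, -0.005]
force: [5.3, 11.1, -2.1]
opening: 0.0117
gripper_force: 8.0
```

The force rose from about 5 N to a plateau near 12 N after about 122°, so this is the end of the thread and well under 26 N. I'll release and rise.

Call:
carry_out(
  rows=[
    [0, 0, 0, 0, 0, 0],
    [0, 0, 0, 0, 0, 0],
    [0, 0, 0, 0, 0, 0],
    [0, 0, 0, 0, 0, 0],
    [0, 0, -0.015, 0, 0, 0],
    [0, 0, -0.04, 0, 0, 0],
    [0, 0, -0.065, 0, 0, 0],
    [0, 0, -0.07, 0, 0, 0],
  ],
  jaw=145,
)

```text
t: 13.22
tool_pos: [0.6229, -0.0218, 0.1891]
orientation: [2.951, 1.07, 0.007]
force: [0.3, -0.6, -0.0]
opening: 0.0402
gripper_force: 0.0
```

```bash
python3 - <<'E'
from h import *
go([.513,.059,.15],1.294)
im=robot.read_camera("side");cv2.imwrite("pics/s6.png",im[:,:,::-1])
a=blob(im,(320,242,345,275),(22,110,60),(33,255,255))[:2];print(a,at_z("side",a[0],.1225))
print([at_z("top",(297,268.28),z) for z in(.1405,.135)])
for r in robot.outline_of("side","post")[:1]: print(r["conf"],r["pixel"])
E
```

```text
now [ 0.6229 -0.0218  0.1891] yaw -0.8751 shift mm [ -32.7 -132.7   38.5] turn [ 3.4000e-01  1.2000e-01 -1.2428e+02] F [ 0.32 -0.62 -0.01] q [-0.12  0.18  1.42 -0.    1.53  0.76]
(array([335.29411765, 254.82352941]), array([332, 249,   7,  14,  51])) [0.51302211 0.05550759 0.1225    ]
[array([0.51230127, 0.05832124, 0.1405    ]), array([0.51275369, 0.05864299, 0.135     ])]
0.62 [310.3, 234.6]
```

Call:
carry_out(
  rows=[
    [-0.003, -0.012, 0, 0, 0, -10.4],
    [-0.006, -0.024, 0, 0, 0, -20.8],
    [-0.009, -0.036, 0, 0, 0, -31.2],
    [-0.012, -0.048, 0, 0, 0, -41.7],
    [-0.015, -0.06, 0, 0, 0, -52.1],
    [-0.018, -0.072, 0, 0, 0, -62.5],
    [-0.021, -0.084, 0, 0, 0, -72.9],
    [-0.024, -0.096, 0, 0, 0, -83.3],
    [-0.027, -0.108, 0, 0, 0, -93.7],
    [-0.03, -0.12, 0, 0, 0, -104.2],
    [-0.033, -0.131, 0, 0, 0, -114.6],
    [-0.0336, -0.1313, 0, 0, 0, -125],
  ],
)

```text
t: 14.82
tool_pos: [0.51, 0.0581, 0.1841]
orientation: [-0.403, -3.113, 0.0]
force: [-0.3, -0.6, 0.4]
opening: 0.0403
gripper_force: 0.0
```

Call:
carry_out(
  rows=[
    [0, 0, 0, 0, 0, 0],
    [0, 0, 0, 0, 0, 0],
  ],
)

```text
t: 15.08
tool_pos: [0.511, 0.0576, 0.1848]
orientation: [-0.42, -3.112, 0.0]
force: [-0.1, 0.4, -0.5]
opening: 0.0403
gripper_force: 0.0
```

```bash
python3 - <<'E'
from h import *
go([.513,.0575,.08],1.306)
im=robot.read_camera("side");a=im[165:295,245:375,::-1]
o=cv2.resize((255*(a/255.)**.6).astype(np.uint8),(598,598),interpolation=2)
s=robot.read_state();p=s["tool_pos"]
for z in(0,.042):
  q=((proj("side",p+[0,0,z])-[245,165]+.5)*4.6).astype(int);cv2.circle(o,tuple(int(v) for v in q),3,(0,255,0) if z else (255,0,255),-1)
cv2.imwrite("pics/c7.png",o)
E
```

```text
now [0.511  0.0576 0.1848] yaw 1.3024 shift mm [ -2.1   0.5 104.8] turn [-0.02 -0.06 -0.21] F [-0.06  0.37 -0.46] q [ 0.01 -0.1   1.72 -0.    1.53 -1.29]
```

View pics/c7.png

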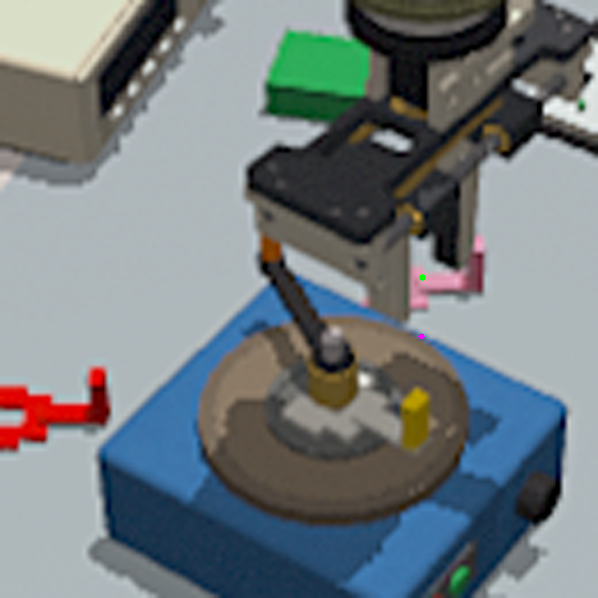

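The fingers hang above the yellow tab (crop (415,418), i.e. side (335,256)). The lever post now points to the rear left. The tips are about 35 mm above the reported TCP. I'll descend and grip.

Call:
carry_out(
  rows=[
    [-0.002, 0.0005, 0.02, 0, 0, 0],
    [-0.002, 0.0005, 0.05, 0, 0, 0],
    [-0.002, 0.0005, 0.075, 0, 0, 0],
    [-0.002, 0.0005, 0.09, 0, 0, 0],
    [-0.002, 0.0005, 0.1, 0, 0, 0],
    [-0.002, 0.0005, 0.106, 0, 0, 0],
    [-0.002, 0.0005, 0.106, 0, 0, 0],
    [-0.002, 0.0005, 0.106, 0, 0, 0],
  ],
)

```text
t: 16.12
tool_pos: [0.514, 0.0577, 0.0804]
orientation: [0.414, 3.113, 0.0]
force: [0.3, -0.2, 0.6]
opening: 0.04
gripper_force: 0.0
```

Call:
carry_out(
  rows=[
    [0, 0, 0, 0, 0, 0],
    [0, 0, 0, 0, 0, 0],
    [0, 0, 0, 0, 0, 0],
    [0, 0, 0, 0, 0, 0],
    [0, 0, 0, 0, 0, 0],
  ],
  jaw=255,
  force=8,
)

```text
t: 16.75
tool_pos: [0.5134, 0.0577, 0.0797]
orientation: [0.414, 3.114, 0.0]
force: [0.3, 0.8, 1.2]
opening: 0.0138
gripper_force: 8.0
```

Call:
carry_out(
  rows=[
    [0, 0, 0, 0, 0, 0],
    [0, 0, -0.0015, 0, 0, 0],
    [0, 0, -0.003, 0, 0, 0],
    [0, 0, -0.0045, 0, 0, 0],
    [0, 0, -0.0045, 0, 0, 0],
    [0, 0, -0.0045, 0, 0, 0],
  ],
  force=20,
)

```text
t: 17.5
tool_pos: [0.5133, 0.0576, 0.084]
orientation: [-0.414, -3.114, 0.0]
force: [0.3, 0.0, 0.5]
opening: 0.0142
gripper_force: 20.0
```

Call:
carry_out(
  rows=[
    [0.003, 0, 0, 0, 0, 0],
    [0.007, 0, 0, 0, 0, 0],
    [0.011, 0, 0, 0, 0, 0],
  ],
)

```text
t: 17.88
tool_pos: [0.5024, 0.0606, 0.084]
orientation: [-0.414, -3.114, -0.0]
force: [0.1, -0.3, -0.9]
opening: 0.0138
gripper_force: 20.0
```

Call:
carry_out(
  rows=[
    [0.005, 0, 0, 0, 0, 0],
    [0.011, 0, 0, 0, 0, 0],
    [0.018, 0, 0, 0, 0, 0],
    [0.026, 0, 0, 0, 0, 0],
    [0.034, 0, 0, 0, 0, 0],
    [0.042, 0, 0, 0, 0, 0],
    [0.047, 0, 0, 0, 0, 0],
    [0.047, 0, 0, 0, 0, 0],
  ],
)

```text
t: 18.88
tool_pos: [0.4572, 0.0729, 0.0841]
orientation: [0.413, 3.114, 0.0]
force: [-0.4, -0.7, -1.1]
opening: 0.0141
gripper_force: 20.0
```

```bash
python3 - <<'E'
from h import *
# washer centroid (tab 42 mm ahead) into tray; washer mid lies 37.5 mm along washer +x from tab
u=np.array([.965,-.262,0])
tgt=np.array([.508,.387,0])-u*.0375
print(tgt)
go([tgt[0],tgt[1],.150])
im=robot.read_camera("side");S=cv2.imread("pics/side0.png")[:,:,::-1]
p=robot.read_state()["tool_pos"];b=proj("side",[p[0],p[1],.13]);i=b.astype(int)
print(b,blob(im,(i[0]-15,i[1]-15,i[0]+15,i[1]+15),(22,110,50),(33,255,255))[:2])
E
```

```text
[0.4718125 0.396825  0.       ]
now [0.4572 0.0729 0.0841] yaw 1.3068 shift mm [ 70.4 316.5 -65.9] turn [ 0.    0.01 -0.  ] F [-0.35 -0.71 -1.11] q [ 0.05 -0.18  1.98 -0.    1.34 -1.26]
[354.51825378 263.79487865] (array([356.85, 263.25]), array([356, 259,   3,  12,  20]))
```

The washer is clear of the nut and held. I'll carry it over the tray.

Call:
carry_out(
  rows=[
    [0.005, 0, -0.015, 0, 0, 0],
    [0.01, 0.01, -0.03, 0, 0, 0],
    [0.02, 0.035, -0.03, 0, 0, 0],
    [0.028, 0.07, -0.03, 0, 0, 0],
    [0.036, 0.11, -0.03, 0, 0, 0],
    [0.044, 0.15, -0.03, 0, 0, 0],
    [0.052, 0.19, -0.03, 0, 0, 0],
    [0.058, 0.23, -0.03, 0, 0, 0],
    [0.064, 0.27, -0.03, 0, 0, 0],
    [0.068, 0.295, -0.03, 0, 0, 0],
    [0.0704, 0.311, -0.03, 0, 0, 0],
    [0.0704, 0.3165, -0.03, 0, 0, 0],
  ],
)

```text
t: 20.42
tool_pos: [0.472, 0.3977, 0.1146]
orientation: [0.412, 3.114, 0.0]
force: [-0.3, 0.1, -0.1]
opening: 0.0137
gripper_force: 20.0
```

Call:
carry_out(
  rows=[
    [0, 0, 0, 0, 0, 0],
    [0, 0, 0, 0, 0, 0],
  ],
)

```text
t: 20.68
tool_pos: [0.4722, 0.3959, 0.1142]
orientation: [-0.415, -3.114, 0.0]
force: [0.7, -0.3, -1.1]
opening: 0.014
gripper_force: 20.0
```

```bash
python3 - <<'E'
from h import *
go([.472,.397,-.016])
im=robot.read_camera("side");o=cv2.resize((255*(im[290:450,200:400,::-1]/255.)**.6).astype(np.uint8),(750,600),interpolation=2)
cv2.imwrite("pics/c8.png",o)
E
```

```text
now [0.4722 0.3959 0.1142] yaw 1.3058 shift mm [  0.5   1.1 130.2] turn [-0.01  0.    0.  ] F [ 0.66 -0.34 -1.09] q [ 0.61  0.21  1.52 -0.    1.41 -0.69]
```

View pics/c8.png

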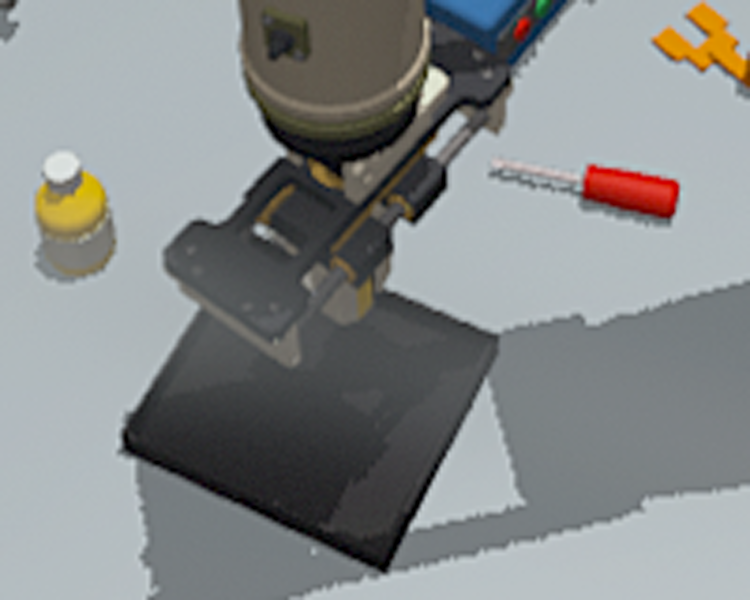

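The washer hangs over the tray with its tab at crop (360,300). The bottle and screwdriver are clear. I'll lower it slowly.

Call:
carry_out(
  rows=[
    [0, 0.001, 0.015, 0, 0, 0],
    [0, 0.001, 0.04, 0, 0, 0],
    [0, 0.001, 0.065, 0, 0, 0],
    [0, 0.001, 0.09, 0, 0, 0],
    [0, 0.001, 0.108, 0, 0, 0],
    [0, 0.001, 0.118, 0, 0, 0],
    [0, 0.001, 0.123, 0, 0, 0],
    [0, 0.001, 0.126, 0, 0, 0],
    [0, 0.001, 0.127, 0, 0, 0],
    [0, 0.001, 0.127, 0, 0, 0],
  ],
)

```text
t: 21.98
tool_pos: [0.4727, 0.3979, -0.0124]
orientation: [0.414, 3.114, 0.001]
force: [-0.1, 0.2, -0.6]
opening: 0.0138
gripper_force: 20.0
```

Call:
carry_out(
  rows=[
    [0, 0, 0.001, 0, 0, 0],
    [0, 0, 0.002, 0, 0, 0],
    [0, 0, 0.002, 0, 0, 0],
  ],
)

```text
t: 22.35
tool_pos: [0.4722, 0.3976, -0.0151]
orientation: [-0.414, -3.114, 0.0]
force: [-0.8, -0.1, -0.1]
opening: 0.0138
gripper_force: 20.0
```

Call:
carry_out(
  rows=[
    [0, 0, 0.0005, 0, 0, 0],
    [0, 0, 0.001, 0, 0, 0],
    [0, 0, 0.001, 0, 0, 0],
  ],
)

```text
t: 22.72
tool_pos: [0.4723, 0.3976, -0.016]
orientation: [-0.414, -3.114, 0.0]
force: [-0.4, 0.0, -0.2]
opening: 0.0135
gripper_force: 20.0
```

Call:
carry_out(
  rows=[
    [0, 0, 0.0005, 0, 0, 0],
    [0, 0, 0.001, 0, 0, 0],
    [0, 0, 0.001, 0, 0, 0],
  ],
)

```text
t: 23.1
tool_pos: [0.4723, 0.3978, -0.0164]
orientation: [0.414, 3.114, 0.0]
force: [-2.3, -1.7, 5.3]
opening: 0.0137
gripper_force: 20.0
```

It touched the floor at the expected height. I'll release, rise, and move back.

Call:
carry_out(
  rows=[
    [0, 0, -0.0004, 0, 0, 0],
    [0, 0, -0.0004, 0, 0, 0],
    [0, 0, -0.0004, 0, 0, 0],
    [0, 0, -0.0004, 0, 0, 0],
    [0, 0, -0.0004, 0, 0, 0],
  ],
  jaw=155,
  force=8,
)

```text
t: 23.72
tool_pos: [0.4723, 0.3977, -0.0166]
orientation: [-0.414, -3.114, 0.0]
force: [-0.0, 0.7, -0.1]
opening: 0.0363
gripper_force: 0.0
```

Call:
carry_out(
  rows=[
    [0, 0, -0.01, 0, 0, 0],
    [0, 0, -0.03, 0, 0, 0],
    [0, 0, -0.06, 0, 0, 0],
    [0, 0, -0.1, 0, 0, 0],
    [0, 0, -0.14, 0, 0, 0],
    [0.0, 0.03, -0.17, 0, 0, 0],
    [0, 0.07, -0.18, 0, 0, 0],
    [0, 0.11, -0.18, 0, 0, 0],
    [0, 0.14, -0.18, 0, 0, 0],
    [0, 0.16, -0.18, 0, 0, 0],
    [0, 0.16, -0.18, 0, 0, 0],
  ],
)

```text
t: 25.1
tool_pos: [0.514, 0.5533, 0.1646]
orientation: [0.412, 3.114, 0.002]
force: [0.1, 0.9, 0.0]
opening: 0.0367
gripper_force: 0.0
```

```bash
python3 - <<'E'
from h import *
s=robot.read_state();print(s["t"],s["tool_pos"],s["opening"])
im=robot.read_camera("side");im2=robot.read_camera("top")
for c,i in(("side",im),("top",im2)):
    for n in("washer","tray","post"):
        for r in robot.outline_of(c,n)[:5]: print(c,n,round(r["conf"],2),np.round(r["pixel"],1),[int(v) for v in cv2.boundingRect(r["pixels"].astype(np.uint8))])
for X in([.508,.387,.006],[.472,.397,.03]): print(proj("side",X),proj("top",X))
Y=((20,100,40),(35,255,255))
for c,i in(("side",im),("top",im2)):
  b=proj(c,[.472,.397,.029]).astype(int)
  try: print(c,blob(i,(b[0]-14,b[1]-14,b[0]+14,b[1]+14),*Y)[:2])
  except Exception as e: print(c,e)
W=cv2.inRange(cv2.cvtColor(im[350:440,230:335],cv2.COLOR_RGB2HSV),(0,0,90),(179,70,255));n,l,st,ce=cv2.connectedComponentsWithStats(W);print([(st[k].tolist(),(ce[k]+[230,350]).round(1)) for k in range(1,n) if st[k][4]>15])
E
```

```text
25.1 [0.51402703 0.55330302 0.16464315] 0.03668705344384472
side washer 0.95 [283.3 397.3] [266, 381, 35, 26]
side washer 0.87 [396.  302.1] [375, 292, 31, 22]
side washer 0.44 [370.6 176.7] [359, 170, 23, 18]
side tray 0.84 [292.6 401.4] [236, 359, 98, 84]
side tray 0.29 [283. 397.] [265, 381, 36, 27]
top washer 0.83 [184.7 268.9] [179, 260, 20, 27]
top washer 0.79 [300.2 318.2] [292, 310, 21, 27]
top washer 0.72 [371.4 244.8] [361, 232, 20, 28]
top washer 0.61 [311.6 184.9] [299, 175, 18, 27]
top washer 0.41 [252.5 317.8] [250, 287, 10, 41]
top tray 0.62 [188.7 268.6] [159, 241, 58, 62]
top post 0.49 [314.8 240. ] [300, 224, 27, 30]
[283.86203881 394.39334508] [187.73226795 272.5518993 ]
[296.62402024 398.46361944] [181.78107797 284.34206783]
side (array([296.9125, 399.7375]), array([294, 393,   7,  15,  80]))
top (array([181.37931034, 284.37931034]), array([178, 282,   8,   5,  29]))
[([47, 0, 58, 64, 1277], array([315.4, 367.4])), ([15, 4, 13, 19, 109], array([250. , 362.1])), ([35, 29, 29, 25, 352], array([280.5, 392.7])), ([0, 47, 6, 10, 26], array([232.1, 401.7])), ([0, 63, 40, 27, 575], array([244.9, 426.8])), ([36, 84, 17, 6, 61], array([275.7, 437.3]))]
```

```bash
python3 -c "
from plant import robot
print(robot.close_job())"
```

```text
the job is handed in; nothing more can be done
None
```

The job is handed in: the nut is backed off to its stop at about 12 N (26 N would strain it), and the washer lies flat in the black tray, set down rather than dropped, after 25 s of the 72 s.

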